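# Load the bench shaker from the sample carrier

## Robot

A 6-joint arm with a two-finger parallel gripper is mounted at the origin on the work surface. World frame = base frame: x ahead of the robot, y to its left, z up, the work surface at z = 0. Lengths are in m, angles in degrees, forces in N, time in s.
With the tool pointing down it reaches from about 0.25 to 0.725 m from the base axis. Payload 9.7 kg.
Tool frame: the origin (TCP) lies midway between the tips of the shut fingers; the grasp point (between the pads) lies 19 mm behind it; z points along the fingers, y is the line along which they close (so a half turn about z gives the same grasp; the last joint's range is limited). The gripper opens to 85 mm and grips with 20 to 120 N. Pads are 22 mm wide; open, the fingers measure 114 mm over their backs; the gripper's body (76 mm by 85 mm) begins 54 mm behind the grasp point. The pads swing forward as they close: fully open they stand 13 mm farther back than shut.
Start: joints at [-69.271, 4.979, 10.078, 95.1, 0, 90], TCP at [0.195, -0.514, 0.231] pointing down, gripper open.
Joint ranges: [-179.16, 179.16], [-48.56, 103.87], [-65.8, 70.77], [-126.05, 130.52], [-82.76, 87.17], [-180, 180]. Speed limits (degrees/s): [127.2, 127.2, 147.25, 180, 180, 180].

## Interface

Orientations are given as [roll, pitch, yaw] about the fixed x, y, z axes, in that order (R = Rz(yaw) Ry(pitch) Rx(roll)).
In Python, from workcell import * gives the robot as it stands.
- The arm moves only by the tool servo_tool, never from a script. Its argument "moves" is a list of rows, each a list of 4 numbers: the shift along the world's x, y, z in normalised numbers (1 is 80 cm), then the turn about the world's z in parts of the range, where 1.0 means pi rad. A call has 1 to 20 rows; each row is the pose to reach, as a shift and turn from the pose commanded when the call began; what a row does not reach only later rows make up. A row lasts 1/12 s, in which the tool goes at most 41.7 mm and 7.16 degrees, less where a joint would pass 70% of its speed; a pose out of reach is approached as far as the arm can. A call with a gripper value outside its range is refused whole. "claw" is the closure, from 0 (fully open) to 1 (shut), set as the call begins (left out, the last holds). The fingers move at their own pace and stop on an object; "force" is the grip in N (left out, the last holds). Time passes only in rows, so rows that repeat a pose let the fingers close. It gives the time, the measured TCP pose, the force, the opening and the grip force at its end, in the units of the state.
- get_obs(): the state, without advancing time (a new reading comes with each control period).
- camera(name): name is "side" or "top"; returns the picture (480x640x3 uint8, red, green, blue); there is no depth.
- get_calibration(name): a dict with "fx", "fy", "cx", "cy" (pixels), "rvec" (rotation vector, rad) and "tvec" (3), from world to camera coordinates, as OpenCV has them. Camera axes: x right, y down, z forward; pixel columns grow to the right and rows downward; lengths in m; the calibration is good to about 2 mm. A picture is of the moment at which its call begins. get_calibration takes no time and is no camera call.
- job_done(): hands the job in; it is judged then, once.
The state is a dict: "time": time; "q": joint angles; "qd": joint speeds; "joint_efforts": joint torques, N m; "ee_pos": TCP position; "tcp_rot": TCP orientation; "wrist_force": force on the tool from outside, world axes, zero at the start; "torque": the same for the moment, N m; "opening": finger opening in m; "grasp_force": force on a finger pad.
Only numpy, scipy, OpenCV 4.12 (cv2) and the standard library are available. Lean on these libraries where they do the work, as an engineer would, in place of code of your own. Each camera call takes 0.05 s, during which the arm holds its last target. There are 200 camera calls.

## Task

Move the four capped sample jars from the grey carrier to the bays of the bench shaker, one jar to a bay, in the same order as they stand in the carrier: the jar next to the carrier's blue end goes into the bay next to the shaker's blue end, and so on along the row. The coloured clips stay on the carrier and show which jar came from which place. Keep the jars upright, set them down on the bay floors rather than dropping them, and leave all four standing in their bays.

Things in the scene. Friction and masses are not known exactly. Their poses are not given: they have to be found in the camera images.
- jar_red: the sample jar with the red screw cap: a closed upright cylinder 85 mm tall, amber body 44 mm in diameter with a pale buff label band, up to 62 mm, ribbed cap 46 mm in diameter from 62 to 85 mm; 0.11 to 0.22 kg, loose. Origin at the centre of its underside, z up along its axis. It starts in the middle of a carrier bay, beside the clip of its colour.
- jar_yellow: the sample jar with the yellow screw cap: a closed upright cylinder 85 mm tall, amber body 44 mm in diameter with a pale buff label band, up to 62 mm, ribbed cap 46 mm in diameter from 62 to 85 mm; 0.11 to 0.22 kg, loose. Origin at the centre of its underside, z up along its axis. It starts in the middle of a carrier bay, beside the clip of its colour.
- jar_green: the sample jar with the green screw cap: a closed upright cylinder 85 mm tall, amber body 44 mm in diameter with a pale buff label band, up to 62 mm, ribbed cap 46 mm in diameter from 62 to 85 mm; 0.11 to 0.22 kg, loose. Origin at the centre of its underside, z up along its axis. It starts in the middle of a carrier bay, beside the clip of its colour.
- jar_white: the sample jar with the white screw cap: a closed upright cylinder 85 mm tall, amber body 44 mm in diameter with a pale buff label band, up to 62 mm, ribbed cap 46 mm in diameter from 62 to 85 mm; 0.11 to 0.22 kg, loose. Origin at the centre of its underside, z up along its axis. It starts in the middle of a carrier bay, beside the clip of its colour.
- clip_red: the red clip, 13 x 24 mm seen from above, fixed on the rim of the carrier (top 40 mm above the table); it marks the bay in which the jar with the red cap started. Origin inside the clip; its y in the carrier's frame is that of its bay's centre, its x is 37.5 mm.
- clip_yellow: the yellow clip, 13 x 24 mm seen from above, fixed on the rim of the carrier (top 40 mm above the table); it marks the bay in which the jar with the yellow cap started. Origin inside the clip; its y in the carrier's frame is that of its bay's centre, its x is 37.5 mm.
- clip_green: the green clip, 13 x 24 mm seen from above, fixed on the rim of the carrier (top 40 mm above the table); it marks the bay in which the jar with the green cap started. Origin inside the clip; its y in the carrier's frame is that of its bay's centre, its x is 37.5 mm.
- clip_white: the white clip, 13 x 24 mm seen from above, fixed on the rim of the carrier (top 40 mm above the table); it marks the bay in which the jar with the white cap started. Origin inside the clip; its y in the carrier's frame is that of its bay's centre, its x is 37.5 mm.
- carrier: grey sample carrier, a fixed tray 81 x 318 mm with four open bays in a row, any way round. Origin under its centre, on the table; row along y, z up. Bay centres at x 0, y -102, -34, 34, 102 mm, 69 (x) x 62 mm inside; floor 6 mm, walls up to 36 mm above the table. End plates at y +-143 mm up to 52 mm, with lips: the one at +y is blue, the other grey. Clips sit on the +x rim.
- shaker: bench shaker, fixed: white base 180 x 290 mm, dark panel on its -x face, a platform with four dark open bays in a row. Origin under its centre, on the table; row along y, z up. Bay centres at x 0, y -102, -34, 34, 102 mm, 69 (x) x 62 mm inside; floor 100 mm, walls up to 124 mm above the table. End plates at y +-141 mm up to 132 mm, with flanges: the one at +y is blue, the other bare metal.
There are look-alikes about, which are no part of the job. Leave any pink or purple look-alike of the jar_green alone.

How it is judged (in metres and radians):
At the end, for the whole second after the job is handed in: Each jar stands at rest in the shaker bay that has the same place, counted from the blue end, as the carrier bay with the clip of its colour: within 14 mm of the bay's centre in x and in y, its underside within 6 mm of the bay floor, upright within 7 degrees (((y of clip_red in the frame of carrier between -0.122 and -0.082 m and y of jar_red in the frame of shaker between -0.116 and -0.088 m) or (y of clip_red in the frame of carrier between -0.054 and -0.014 m and y of jar_red in the frame of shaker between -0.048 and -0.02 m) or (y of clip_red in the frame of carrier between 0.014 and 0.054 m and y of jar_red in the frame of shaker between 0.02 and 0.048 m) or (y of clip_red in the frame of carrier between 0.082 and 0.122 m and y of jar_red in the frame of shaker between 0.088 and 0.116 m)) and x of jar_red in the frame of shaker between -0.014 and 0.014 m and z of jar_red in the frame of shaker between 0.094 and 0.106 m and angle between each of jar_red, jar_yellow, jar_green, jar_white's own z axis and vertical below 0.12 rad and linear speed of each of jar_red, jar_yellow, jar_green, jar_white below 0.02 m/s and angular speed of each of jar_red, jar_yellow, jar_green, jar_white below 0.3 rad/s and ((y of clip_yellow in the frame of carrier between -0.122 and -0.082 m and y of jar_yellow in the frame of shaker between -0.116 and -0.088 m) or (y of clip_yellow in the frame of carrier between -0.054 and -0.014 m and y of jar_yellow in the frame of shaker between -0.048 and -0.02 m) or (y of clip_yellow in the frame of carrier between 0.014 and 0.054 m and y of jar_yellow in the frame of shaker between 0.02 and 0.048 m) or (y of clip_yellow in the frame of carrier between 0.082 and 0.122 m and y of jar_yellow in the frame of shaker between 0.088 and 0.116 m)) and x of jar_yellow in the frame of shaker between -0.014 and 0.014 m and z of jar_yellow in the frame of shaker between 0.094 and 0.106 m and ((y of clip_green in the frame of carrier between -0.122 and -0.082 m and y of jar_green in the frame of shaker between -0.116 and -0.088 m) or (y of clip_green in the frame of carrier between -0.054 and -0.014 m and y of jar_green in the frame of shaker between -0.048 and -0.02 m) or (y of clip_green in the frame of carrier between 0.014 and 0.054 m and y of jar_green in the frame of shaker between 0.02 and 0.048 m) or (y of clip_green in the frame of carrier between 0.082 and 0.122 m and y of jar_green in the frame of shaker between 0.088 and 0.116 m)) and x of jar_green in the frame of shaker between -0.014 and 0.014 m and z of jar_green in the frame of shaker between 0.094 and 0.106 m and ((y of clip_white in the frame of carrier between -0.122 and -0.082 m and y of jar_white in the frame of shaker between -0.116 and -0.088 m) or (y of clip_white in the frame of carrier between -0.054 and -0.014 m and y of jar_white in the frame of shaker between -0.048 and -0.02 m) or (y of clip_white in the frame of carrier between 0.014 and 0.054 m and y of jar_white in the frame of shaker between 0.02 and 0.048 m) or (y of clip_white in the frame of carrier between 0.082 and 0.122 m and y of jar_white in the frame of shaker between 0.088 and 0.116 m)) and x of jar_white in the frame of shaker between -0.014 and 0.014 m and z of jar_white in the frame of shaker between 0.094 and 0.106 m); the robot touches nothing.
It fails at once if a jar is tipped more than 35 degrees (angle between any of jar_red, jar_yellow, jar_green, jar_white's own z axis and vertical above 0.61 rad).
It fails at once if a jar is dropped (falls freely some 35 mm or more: faster than 0.8 m/s with no finger on it) ((linear speed of jar_red above 0.8 m/s and contact force between jar_red and the fingers below 0.05 N) or (linear speed of jar_yellow above 0.8 m/s and contact force between jar_yellow and the fingers below 0.05 N) or (linear speed of jar_green above 0.8 m/s and contact force between jar_green and the fingers below 0.05 N) or (linear speed of jar_white above 0.8 m/s and contact force between jar_white and the fingers below 0.05 N)).
It also fails if it takes over 109 s, if anything falls off the work surface, if the arm or the gripper's body presses on something with over 40 N, if the wrist force passes 120 N, or if a joint passes its speed limit or range.

## Working session

There is one attempt and no reset: what is moved stays moved. The work goes in short steps, Python scripts to look and compute and a tool call to move; the robot and the scene stay as the last step left them, time stands still between calls to the robot, and variables do not carry over. Pictures are saved under pics/ and viewed, at most 14 in all, crops included, and the job is handed in when it is done.

Besides the shell and the picture viewer there is one more tool, called after "Request:" as name([rows], argument=value, ...), one row to a line, values as JSON. servo_tool: Moves the arm, as the interface text tells. Its arguments: {"type":"object","properties":{"moves":{"type":"array","items":{"type":"array","items":{"type":"number"}}},"claw":{"type":"number"},"force":{"type":"number"}},"required":["moves"]}

```bash
mkdir -p pics; ls; python3 - <<'E'
from workcell import *
import cv2
for n in("top","side"):
    cv2.imwrite(f"pics/{n}0.png",camera(n)[:,:,::-1]); print(n,get_calibration(n))
o=get_obs();print(o["time"],o["ee_pos"],o["tcp_rot"],o["opening"])
E
```

```text
pics
top {'fx': 554.5086886564064, 'fy': 554.5086886564064, 'cx': 312.9017258693204, 'cy': 243.5961866289873, 'rvec': array([ 2.11276371, -2.15449481,  0.16996003]), 'tvec': array([-0.04252076,  0.53189317,  0.96989345])}
side {'fx': 525.8607494130055, 'fy': 525.8607494130055, 'cx': 311.09609145561876, 'cy': 255.61770085384452, 'rvec': array([ 0.37684719, -2.67670882,  1.31426047]), 'tvec': array([0.49952764, 0.1706948 , 1.09274973])}
0.1 [ 0.19459071 -0.51420341  0.23064483] [-1.79930161e+02 -8.34543600e-04  2.07284650e+01] 0.08532388408595815
```

View pics/top0.png

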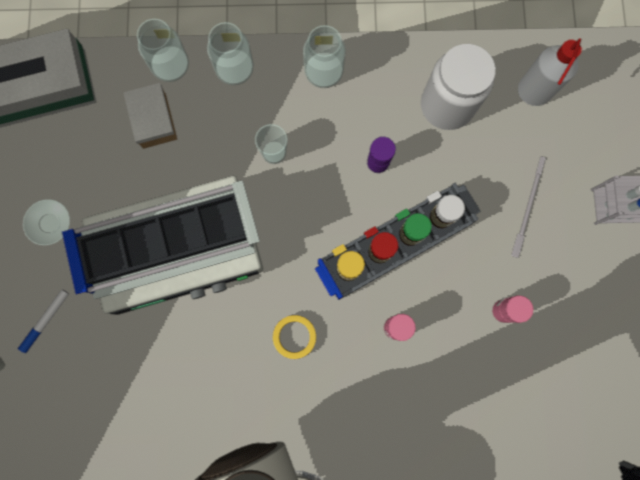

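View pics/side0.png

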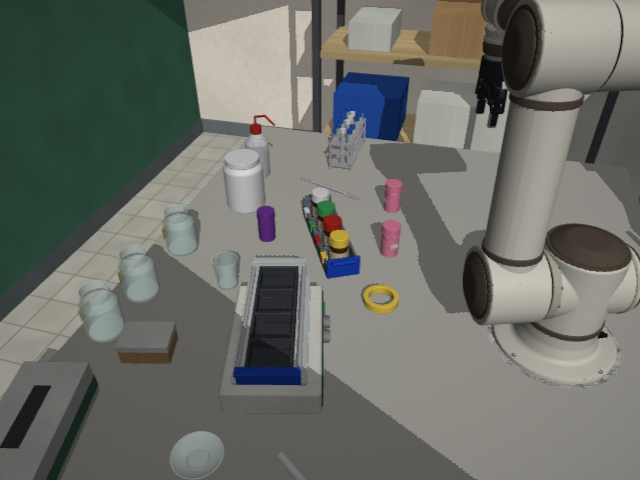

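The top view shows the carrier with its blue end at (328,280). Caps are yellow (350,265), red (383,247), green (417,228) and white (450,208), each beside a clip of its own colour. The shaker's blue end is at (75,260). The look-alikes, pink at (400,328) and (515,309) and purple at (381,154), are off the carrier. The true green jar is the one at (417,228). I'll enlarge both areas.

```bash
cat > h.py <<'E'
from workcell import *
import cv2, numpy as np
def ray(n,px,z):
    c=get_calibration(n);K=np.array([[c["fx"],0,c["cx"]],[0,c["fy"],c["cy"]],[0,0,1]])
    R=cv2.Rodrigues(c["rvec"])[0];C=-R.T@c["tvec"]
    d=(R.T@np.linalg.inv(K)@np.r_[px,1.])
    return (C+d*(z-C[2])/d[2])[:2]
def proj(n,P):
    c=get_calibration(n);K=np.array([[c["fx"],0,c["cx"]],[0,c["fy"],c["cy"]],[0,0,1]])
    return cv2.projectPoints(np.float64(P).reshape(-1,1,3),c["rvec"],c["tvec"],K,None)[0][:,0]
def crop(img,x,y,w,h,s,name):
    cv2.imwrite(f"pics/{name}.png",cv2.resize(img[y:y+h,x:x+w],None,fx=s,fy=s,interpolation=cv2.INTER_CUBIC))
E
python3 - <<'E'
from h import *
i=cv2.imread("pics/top0.png")
crop(i,300,175,195,130,4,"c1");crop(i,55,170,210,150,3.8,"s1")
for n,p in dict(y=(350,265),r=(383,247),g=(417,228),w=(450,208)).items(): print(n,ray("top",p,.091))
E
```

```text
y [ 0.48431628 -0.11649064]
r [ 0.51466662 -0.17473894]
g [ 0.5470613  -0.23540056]
w [ 0.58163293 -0.29505985]
```

View pics/c1.png

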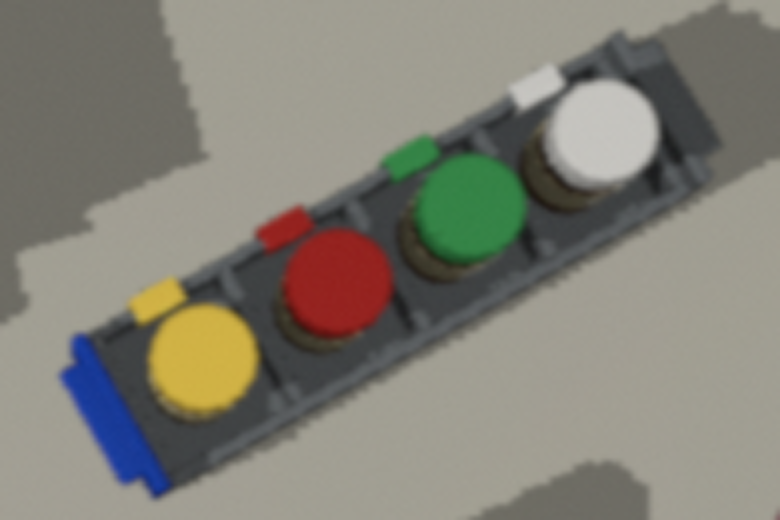

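View pics/s1.png

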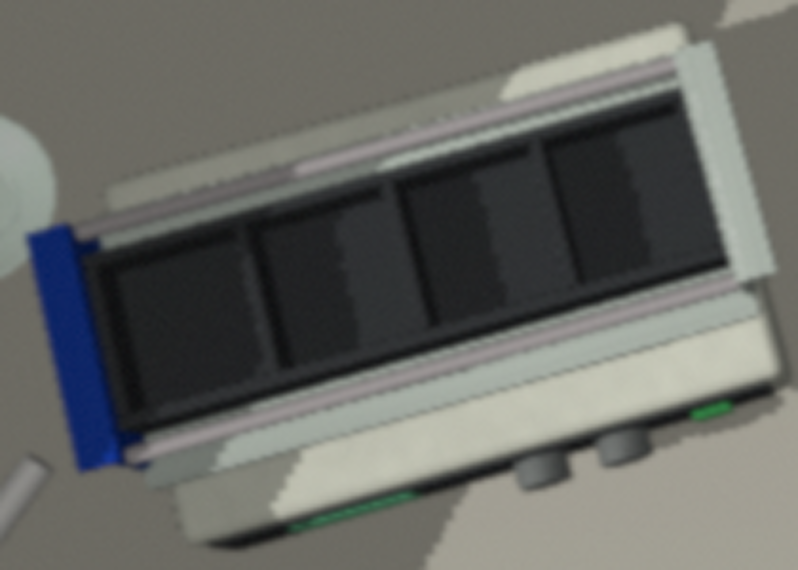

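```bash
cat >> h.py <<'E'
def T(pose,pts):
    x,y,a=pose;c,s=np.cos(a),np.sin(a);p=np.float64(pts).reshape(-1,3)
    return np.c_[x+c*p[:,0]-s*p[:,1],y+s*p[:,0]+c*p[:,1],p[:,2]]
Y=np.array([-102,-34,34,102])/1e3
def overlay(n,img,pose,zf,zr,x,y,w,h,s,name):
    big=cv2.resize(img[y:y+h,x:x+w],None,fx=s,fy=s,interpolation=cv2.INTER_CUBIC)
    for yc in Y:
        for z,col in((zf,(0,255,0)),(zr,(0,255,255))):
            q=[[a*.0345,yc+b*.031,z] for a,b in((1,1),(1,-1),(-1,-1),(-1,1))]
            p=((proj(n,T(pose,q))-[x-.5,y-.5])*s).astype(int);cv2.polylines(big,[p],True,col,1)
    cv2.imwrite(f"pics/{name}.png",big)
E
python3 - <<'E'
from h import *
from scipy.optimize import least_squares
def fit(pts,model,z,p0):
    W=np.array([ray("top",p,z) for p in pts])
    r=least_squares(lambda v:(T(v,np.c_[model,np.full(len(model),z)])[:,:2]-W).ravel(),p0)
    print(np.round(r.x,4),np.degrees(r.x[2]),"res mm",np.round(r.fun*1e3,1));return r.x
cap=np.array([(204,357),(337,282),(470,207),(602,132)])/4+[299.5,174.5]
c=fit(cap,[(0,y) for y in Y[::-1]],.091,[.53,-.2,1])
print([ray("top",p,.091).round(4) for p in cap])
d=np.array([(248,232),(280,368),(393,190),(428,325),(540,150),(575,285)])/3.8+[54.5,169.5]
s=fit(d,[(.0345,.068),(-.0345,.068),(.0345,0),(-.0345,0),(.0345,-.068),(-.0345,-.068)],.124,[.5,.2,.3])
print(T(c,[[0,y,0] for y in Y]).round(4),T(s,[[0,y,0] for y in Y]).round(4))
t=cv2.imread("pics/top0.png");e=cv2.imread("pics/side0.png")
overlay("top",t,s,.1,.124,55,170,210,150,3.8,"s2")
overlay("side",e,s,.1,.124,215,250,130,150,4,"s3")
E
```

```text
[ 0.5343 -0.2061  0.4955] 28.388342736304025 res mm [-0.6  1.1  0.   0.   0.3 -0.4  0.3 -0.7]
[array([ 0.4865, -0.1174]), array([ 0.5182, -0.1762]), array([ 0.5502, -0.2356]), array([ 0.5825, -0.2951])]
[0.5334 0.2    0.262 ] 15.009897653370869 res mm [ 2.5  1.7 -2.8  0.3  2.4  0.2 -3.1 -0.6  3.  -0.1 -2.  -1.5]
[[ 0.5828 -0.2958  0.    ]
 [ 0.5505 -0.236   0.    ]
 [ 0.5182 -0.1762  0.    ]
 [ 0.4858 -0.1163  0.    ]] [[0.5598 0.1015 0.    ]
 [0.5422 0.1672 0.    ]
 [0.5246 0.2329 0.    ]
 [0.507  0.2986 0.    ]]
```

View pics/s2.png

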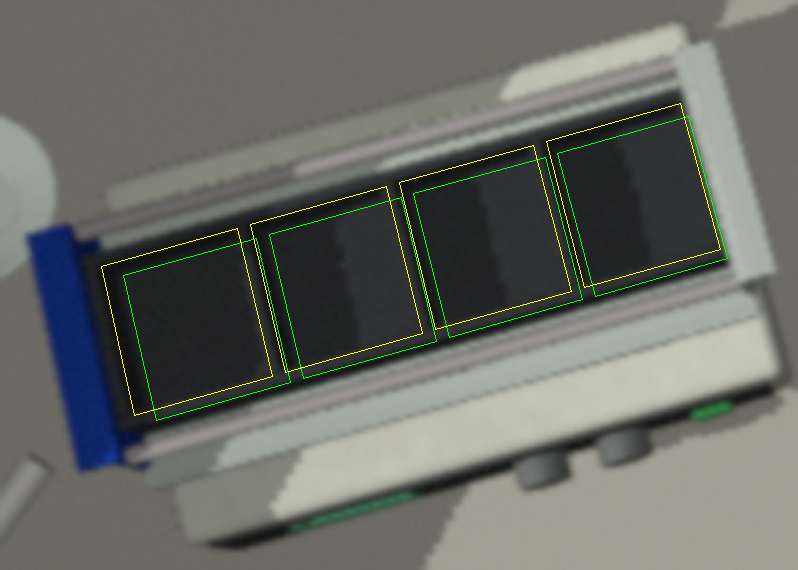

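View pics/s3.png

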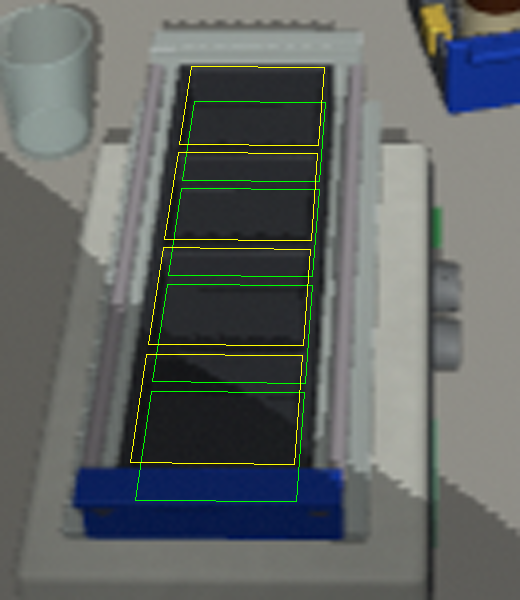

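The overlay matches the rim to about 2 mm. I correct the shaker pose to (0.532, 0.200, 15.2°), with yellow's bay at the blue end. I'll go in the order yellow, red, green, white, so the arm never carries a jar over ones already placed. First move: above the yellow jar.

Careful with the scale: shifts go in shares of 80 cm and turns go in shares of pi rad. That gives: 39.7 cm is 0.4963, 29.15 cm is 0.3644, 1.705 rad is 0.5427.

Request:
servo_tool([
  [0.0125,0.0175,0,0.0159],
  [0.0438,0.0563,0,0.0477],
  [0.075,0.1,0,0.0859],
  [0.1063,0.145,0,0.1241],
  [0.1375,0.1875,0,0.1623],
  [0.1688,0.23,0,0.2005],
  [0.2,0.2725,0,0.2387],
  [0.2313,0.315,0,0.2769],
  [0.2625,0.3575,0,0.3183],
  [0.2938,0.4,0,0.3565],
  [0.325,0.4425,0,0.3979],
  [0.3438,0.4688,0,0.4361],
  [0.3563,0.4863,0,0.4743],
  [0.3644,0.4963,0,0.5093],
  [0.3644,0.4963,0,0.5411],
  [0.3644,0.4963,0,0.5427],
  [0.3644,0.4963,0,0.5427],
], claw=0)

```text
time: 1.52
ee_pos: [0.4861, -0.1173, 0.231]
tcp_rot: [-180.0, -0.0, 118.3]
wrist_force: [0.6, 0.0, 0.1]
opening: 0.0854
grasp_force: 0.0
```

To row units: -17.5 cm is -0.2188, -17.3 cm is -0.2163.

Request:
servo_tool([
  [0,0,-0.0125,0],
  [0,0,-0.0375,0],
  [0,0,-0.0688,0],
  [0,0,-0.1,0],
  [0,0,-0.125,0],
  [0,0,-0.15,0],
  [0,0,-0.1688,0],
  [0,0,-0.1875,0],
  [0,0,-0.2,0],
  [0,0,-0.21,0],
  [0,0,-0.2163,0],
  [0,0,-0.2188,0],
  [0,0,-0.2188,0],
])

```text
time: 2.6
ee_pos: [0.4861, -0.1175, 0.0563]
tcp_rot: [180.0, 0.0, 118.4]
wrist_force: [0.7, -0.2, -0.1]
opening: 0.0854
grasp_force: 0.0
```

```bash
python3 - <<'E'
from h import *
crop(camera("side")[:,:,::-1],270,130,150,150,4,"g1")
E
```

```text
(no output)
```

View pics/g1.png

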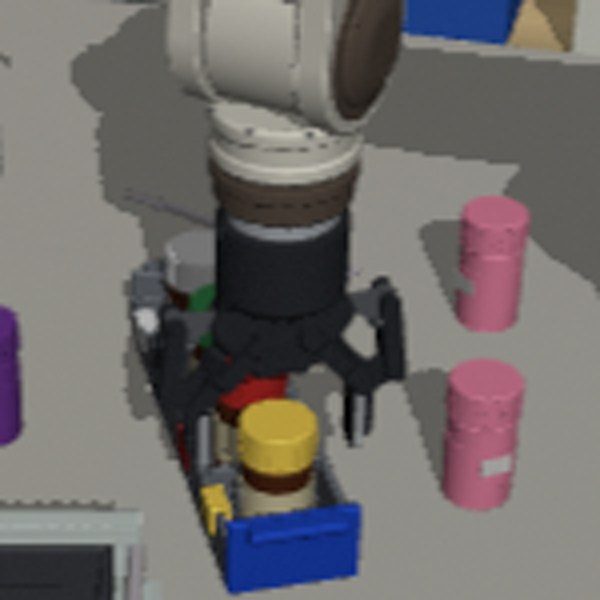

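The side crop shows the open fingertips at (203,465) and (358,440), straddling the yellow jar's axis at (278,455), and clear of the clip. Now I'll close on the cap.

Request:
servo_tool([
  [0,0,0,0],
  [0,0,0,0],
  [0,0,0,0],
  [0,0,0,0],
  [0,0,0,0],
  [0,0,0,0],
  [0,0,0,0],
  [0,0,0,0],
  [0,0,0,0],
  [0,0,0,0],
], claw=1, force=45)

```text
time: 3.48
ee_pos: [0.4865, -0.1175, 0.0569]
tcp_rot: [180.0, 0.0, 118.4]
wrist_force: [-1.7, -0.3, 5.3]
opening: 0.0443
grasp_force: 45.9
```

To row units: 15 cm is 0.1875, 14.8 cm is 0.185.

Request:
servo_tool([
  [0,0,0.0038,0],
  [0,0,0.01,0],
  [0,0,0.0225,0],
  [0,0,0.0413,0],
  [0,0,0.065,0],
  [0,0,0.09,0],
  [0,0,0.115,0],
  [0,0,0.14,0],
  [0,0,0.1625,0],
  [0,0,0.1775,0],
  [0,0,0.185,0],
  [0,0,0.1875,0],
  [0,0,0.1875,0],
])

```text
time: 4.57
ee_pos: [0.4862, -0.1174, 0.2065]
tcp_rot: [180.0, 0.0, 118.4]
wrist_force: [-0.4, -0.9, -2.1]
opening: 0.0444
grasp_force: 46.2
```

```bash
python3 - <<'E'
from h import *
crop(camera("side")[:,:,::-1],250,90,170,170,3.5,"g2")
E
```

```text
(no output)
```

View pics/g2.png

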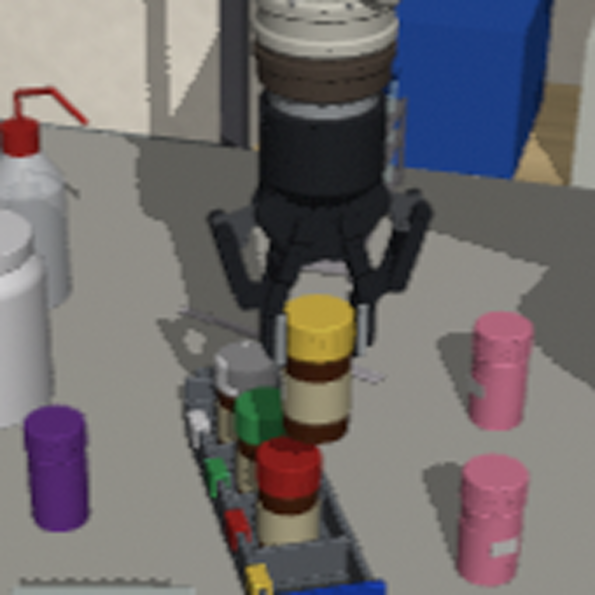

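The yellow jar is lifted and upright, its cap between the pads at (320,330). Now I'll carry it above the bay at the blue end.

To row units: 41.6 cm is 0.52, 1.93 cm is 0.0241, -0.23 rad is -0.0732.

Request:
servo_tool([
  [0,0.005,0,0],
  [0.0013,0.0175,0,0],
  [0.0025,0.04,0,-0.0032],
  [0.0038,0.07,0,-0.0095],
  [0.005,0.105,0,-0.0159],
  [0.0063,0.1425,0,-0.0223],
  [0.0075,0.18,0,-0.0286],
  [0.01,0.22,0,-0.035],
  [0.0125,0.26,0,-0.0414],
  [0.0138,0.3,0,-0.0477],
  [0.0163,0.34,0,-0.0541],
  [0.0188,0.38,0,-0.0605],
  [0.02,0.4175,0,-0.0637],
  [0.0213,0.4525,0,-0.0668],
  [0.0225,0.4825,0,-0.07],
  [0.0231,0.5038,0,-0.0732],
  [0.0238,0.515,0,-0.0732],
  [0.0241,0.52,0,-0.0732],
  [0.0241,0.52,0,-0.0732],
  [0.0241,0.52,0,-0.0732],
])

```text
time: 6.28
ee_pos: [0.5053, 0.2981, 0.2062]
tcp_rot: [-180.0, 0.0, 105.2]
wrist_force: [-1.0, -1.0, -1.6]
opening: 0.0443
grasp_force: 46.2
```

```bash
python3 - <<'E'
from h import *
a=camera("top")[:,:,::-1];b=camera("side")[:,:,::-1]
f=lambda i,x,y:cv2.resize(i[y:y+170,x:x+130],None,fx=3,fy=3,interpolation=cv2.INTER_CUBIC)
cv2.imwrite("pics/p1.png",np.hstack([f(a,55,150),f(b,210,250)]))
o=get_obs();print(o["ee_pos"],o["tcp_rot"])
E
```

```text
[0.50553614 0.29768569 0.2064564 ] [1.79996969e+02 9.76809310e-03 1.05184174e+02]
```

View pics/p1.png

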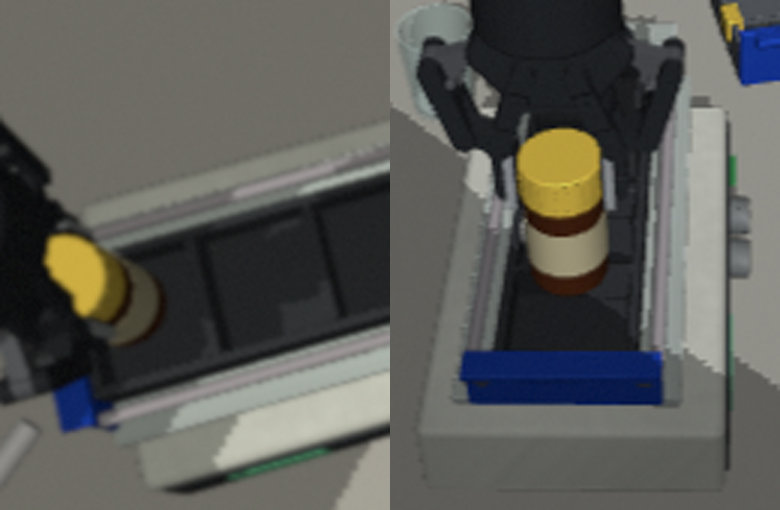

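The yellow jar hangs over the blue-end bay, centred between the rails in the side view (565 against 500 to 640) and inside the bay in the top view. Now I'll lower it.

To row units: -5.45 cm is -0.0681, -5.2 cm is -0.065.

Request:
servo_tool([
  [0,0,-0.0063,0],
  [0,0,-0.0163,0],
  [0,0,-0.0288,0],
  [0,0,-0.0413,0],
  [0,0,-0.0513,0],
  [0,0,-0.0575,0],
  [0,0,-0.0613,0],
  [0,0,-0.0638,0],
  [0,0,-0.065,0],
  [0,0,-0.0663,0],
  [0,0,-0.0675,0],
  [0,0,-0.0681,0],
  [0,0,-0.0681,0],
])

```text
time: 7.47
ee_pos: [0.5055, 0.2987, 0.1519]
tcp_rot: [180.0, -0.0, 105.2]
wrist_force: [-0.4, 0.2, -2.4]
opening: 0.0442
grasp_force: 46.2
```

To row units: -0.15 cm is -0.0019, -0.1 cm is -0.0013.

Request:
servo_tool([
  [0,0,-0.0006,0],
  [0,0,-0.0013,0],
  [0,0,-0.0019,0],
  [0,0,-0.0019,0],
  [0,0,-0.0019,0],
])

```text
time: 7.88
ee_pos: [0.5055, 0.2987, 0.1509]
tcp_rot: [180.0, -0.0, 105.2]
wrist_force: [-1.6, -1.0, 5.2]
opening: 0.0442
grasp_force: 46.7
```

Contact at TCP z 0.151, as expected. Release and rise.

To row units: 8.1 cm is 0.1013, 8 cm is 0.1.

Request:
servo_tool([
  [0,0,0,0],
  [0,0,0,0],
  [0,0,0,0],
  [0,0,0,0],
  [0,0,0,0],
  [0,0,0,0],
  [0,0,0,0],
  [0,0,0.0063,0],
  [0,0,0.0188,0],
  [0,0,0.0375,0],
  [0,0,0.0625,0],
  [0,0,0.0875,0],
  [0,0,0.1,0],
  [0,0,0.1013,0],
  [0,0,0.1013,0],
], claw=0)

```text
time: 9.13
ee_pos: [0.5058, 0.2988, 0.2318]
tcp_rot: [179.9, -0.0, 105.2]
wrist_force: [1.2, -1.1, -1.4]
opening: 0.0857
grasp_force: 0.0
```

To row units: -47.5 cm is -0.5938, 1.26 cm is 0.0158, 0.23 rad is 0.0732.

Request:
servo_tool([
  [0,-0.0125,0,0.0064],
  [0.0013,-0.0438,0,0.0127],
  [0.0025,-0.0875,0,0.0191],
  [0.0038,-0.1375,0,0.0255],
  [0.005,-0.1875,0,0.0318],
  [0.0063,-0.2375,0,0.0382],
  [0.0075,-0.2875,0,0.0446],
  [0.0088,-0.3375,0,0.0509],
  [0.01,-0.3875,0,0.0573],
  [0.0113,-0.4375,0,0.0637],
  [0.0125,-0.4875,0,0.07],
  [0.0138,-0.5313,0,0.0732],
  [0.015,-0.5625,0,0.0732],
  [0.0156,-0.5838,0,0.0732],
  [0.0158,-0.5938,0,0.0732],
  [0.0158,-0.5938,0,0.0732],
])

```text
time: 10.47
ee_pos: [0.5176, -0.1775, 0.2299]
tcp_rot: [-179.9, -0.1, 118.3]
wrist_force: [0.1, -0.4, -0.1]
opening: 0.0853
grasp_force: 0.0
```

To row units: -17.5 cm is -0.2188, -17.3 cm is -0.2163.

Request:
servo_tool([
  [0,0,-0.0125,0],
  [0,0,-0.0375,0],
  [0,0,-0.0688,0],
  [0,0,-0.1,0],
  [0,0,-0.125,0],
  [0,0,-0.15,0],
  [0,0,-0.1688,0],
  [0,0,-0.1875,0],
  [0,0,-0.2,0],
  [0,0,-0.21,0],
  [0,0,-0.2163,0],
  [0,0,-0.2188,0],
  [0,0,-0.2188,0],
])

```text
time: 11.55
ee_pos: [0.5181, -0.1762, 0.0563]
tcp_rot: [180.0, 0.0, 118.4]
wrist_force: [0.4, 0.5, -0.1]
opening: 0.0856
grasp_force: 0.0
```

```bash
python3 - <<'E'
from h import *
a=camera("top")[:,:,::-1];b=camera("side")[:,:,::-1]
f=lambda i,x,y:cv2.resize(i[y:y+170,x:x+130],None,fx=3,fy=3,interpolation=cv2.INTER_CUBIC)
cv2.imwrite("pics/p2.png",np.hstack([f(a,55,150),f(b,210,230)]))
print(proj("top",T((.5322,.1997,.266),[[0,.102,.185],[0,.102,.1]])),proj("side",T((.5322,.1997,.266),[[0,.102,.185]])))
E
```

```text
[[ 89.14823366 249.40061479]
 [109.12277433 256.94122771]] [[267.91172859 326.37193947]]
```

View pics/p2.png

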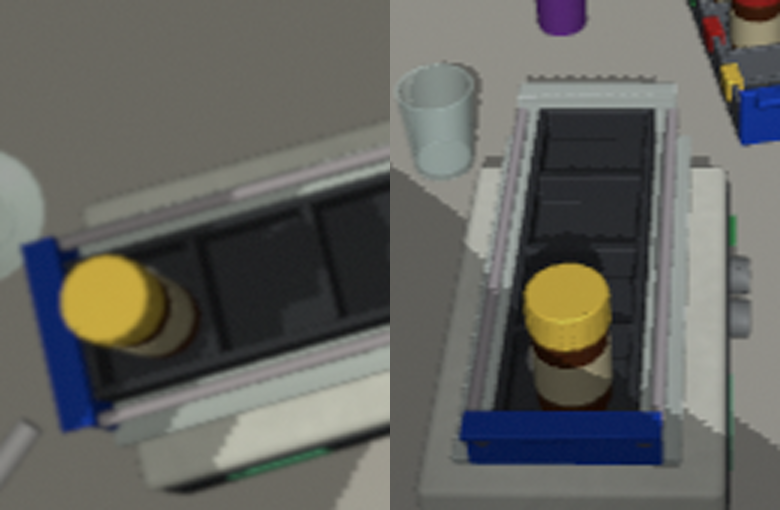

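The yellow jar stands in the blue-end bay, with its cap top about 2 mm from the prediction in both views. Continuing with red.

Request:
servo_tool([
  [0,0,0,0],
  [0,0,0,0],
  [0,0,0,0],
  [0,0,0,0],
  [0,0,0,0],
  [0,0,0,0],
  [0,0,0,0],
  [0,0,0,0],
  [0,0,0,0],
  [0,0,0,0],
], claw=1, force=45)

```text
time: 12.48
ee_pos: [0.5183, -0.1765, 0.0568]
tcp_rot: [180.0, 0.0, 118.4]
wrist_force: [-1.2, -1.4, 4.9]
opening: 0.0446
grasp_force: 45.8
```

To row units: 15 cm is 0.1875, 14.8 cm is 0.185.

Request:
servo_tool([
  [0,0,0.0038,0],
  [0,0,0.01,0],
  [0,0,0.0225,0],
  [0,0,0.0413,0],
  [0,0,0.065,0],
  [0,0,0.09,0],
  [0,0,0.115,0],
  [0,0,0.14,0],
  [0,0,0.1625,0],
  [0,0,0.1775,0],
  [0,0,0.185,0],
  [0,0,0.1875,0],
  [0,0,0.1875,0],
])

```text
time: 13.57
ee_pos: [0.5181, -0.1764, 0.2065]
tcp_rot: [180.0, 0.0, 118.4]
wrist_force: [0.7, 0.9, -1.9]
opening: 0.0442
grasp_force: 46.0
```

To row units: 40.9 cm is 0.5113, 0.53 cm is 0.0066, -0.23 rad is -0.0732.

Request:
servo_tool([
  [0,0.005,0,0],
  [0,0.0175,0,0],
  [0.0006,0.04,0,-0.0032],
  [0.0013,0.07,0,-0.0095],
  [0.0019,0.105,0,-0.0159],
  [0.0025,0.1425,0,-0.0223],
  [0.0025,0.18,0,-0.0286],
  [0.0031,0.22,0,-0.035],
  [0.0038,0.26,0,-0.0414],
  [0.0038,0.3,0,-0.0477],
  [0.0044,0.34,0,-0.0541],
  [0.005,0.3775,0,-0.0605],
  [0.005,0.4125,0,-0.0637],
  [0.0056,0.445,0,-0.0668],
  [0.0063,0.4738,0,-0.07],
  [0.0063,0.495,0,-0.0732],
  [0.0066,0.5063,0,-0.0732],
  [0.0066,0.5113,0,-0.0732],
  [0.0066,0.5113,0,-0.0732],
  [0.0066,0.5113,0,-0.0732],
])

```text
time: 15.23
ee_pos: [0.5232, 0.2321, 0.2061]
tcp_rot: [-180.0, 0.0, 105.2]
wrist_force: [-0.7, -0.2, -1.2]
opening: 0.0443
grasp_force: 46.0
```

To row units: -5.6 cm is -0.07, -5.55 cm is -0.0694.

Request:
servo_tool([
  [0,0,-0.0063,0],
  [0,0,-0.0163,0],
  [0,0,-0.0288,0],
  [0,0,-0.0413,0],
  [0,0,-0.0513,0],
  [0,0,-0.0575,0],
  [0,0,-0.0613,0],
  [0,0,-0.0638,0],
  [0,0,-0.065,0],
  [0,0,-0.0663,0],
  [0,0,-0.0675,0],
  [0,0,-0.0681,0],
  [0,0,-0.0688,0],
  [0,0,-0.0694,0],
  [0,0,-0.07,0],
  [0,0,-0.07,0],
  [0,0,-0.07,0],
])

```text
time: 16.65
ee_pos: [0.5234, 0.2327, 0.1508]
tcp_rot: [180.0, -0.0, 105.2]
wrist_force: [-2.5, 0.3, 3.8]
opening: 0.0445
grasp_force: 46.3
```

To row units: 8.1 cm is 0.1013, 8 cm is 0.1.

Request:
servo_tool([
  [0,0,0,0],
  [0,0,0,0],
  [0,0,0,0],
  [0,0,0,0],
  [0,0,0,0],
  [0,0,0,0],
  [0,0,0,0],
  [0,0,0.0063,0],
  [0,0,0.0188,0],
  [0,0,0.0375,0],
  [0,0,0.0625,0],
  [0,0,0.0875,0],
  [0,0,0.1,0],
  [0,0,0.1013,0],
  [0,0,0.1013,0],
], claw=0)

```text
time: 17.9
ee_pos: [0.5237, 0.2327, 0.2317]
tcp_rot: [179.9, -0.0, 105.2]
wrist_force: [-0.7, 0.6, -0.6]
opening: 0.0853
grasp_force: 0.0
```

To row units: -46.9 cm is -0.5863, -46.3 cm is -0.5788, 0.23 rad is 0.0732.

Request:
servo_tool([
  [0,-0.0125,0,0.0064],
  [0.0013,-0.0438,0,0.0127],
  [0.0038,-0.0875,0,0.0191],
  [0.0063,-0.1375,0,0.0255],
  [0.01,-0.1875,0,0.0318],
  [0.0125,-0.2375,0,0.0382],
  [0.015,-0.2875,0,0.0446],
  [0.0188,-0.3375,0,0.0509],
  [0.0213,-0.3875,0,0.0573],
  [0.0238,-0.4375,0,0.0637],
  [0.0275,-0.4875,0,0.07],
  [0.03,-0.5313,0,0.0732],
  [0.0325,-0.5625,0,0.0732],
  [0.0334,-0.5788,0,0.0732],
  [0.0334,-0.5863,0,0.0732],
  [0.0334,-0.5863,0,0.0732],
  [0.0334,-0.5863,0,0.0732],
])

```text
time: 19.32
ee_pos: [0.55, -0.2355, 0.2308]
tcp_rot: [-180.0, -0.1, 118.4]
wrist_force: [-0.4, 0.6, -0.2]
opening: 0.0857
grasp_force: 0.0
```

To row units: -17.5 cm is -0.2188, -17.3 cm is -0.2163.

Request:
servo_tool([
  [0,0,-0.0125,0],
  [0,0,-0.0375,0],
  [0,0,-0.0688,0],
  [0,0,-0.1,0],
  [0,0,-0.125,0],
  [0,0,-0.15,0],
  [0,0,-0.1688,0],
  [0,0,-0.1875,0],
  [0,0,-0.2,0],
  [0,0,-0.21,0],
  [0,0,-0.2163,0],
  [0,0,-0.2188,0],
  [0,0,-0.2188,0],
])

```text
time: 20.4
ee_pos: [0.5501, -0.2362, 0.0563]
tcp_rot: [180.0, 0.0, 118.4]
wrist_force: [0.2, 0.1, 0.5]
opening: 0.0856
grasp_force: 0.0
```

```bash
python3 - <<'E'
from h import *
b=camera("side")[:,:,::-1]; crop(b,210,170,200,200,3,"p3")
E
```

```text
(no output)
```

View pics/p3.png

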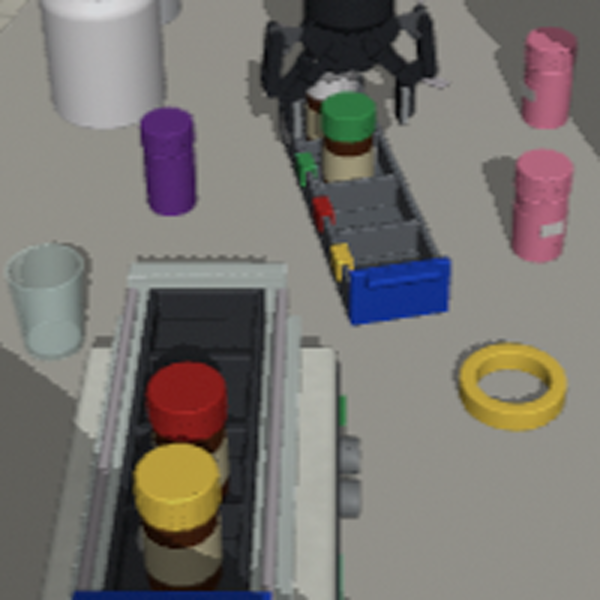

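Yellow (178,480) and red (187,400) stand upright in the shaker, and the gripper straddles the green jar at (349,120) beside the green clip. Closing on green.

Request:
servo_tool([
  [0,0,0,0],
  [0,0,0,0],
  [0,0,0,0],
  [0,0,0,0],
  [0,0,0,0],
  [0,0,0,0],
  [0,0,0,0],
  [0,0,0,0],
  [0,0,0,0],
  [0,0,0,0],
], claw=1, force=45)

```text
time: 21.28
ee_pos: [0.5504, -0.2365, 0.0569]
tcp_rot: [180.0, 0.1, 118.4]
wrist_force: [-0.4, -1.1, 5.7]
opening: 0.0443
grasp_force: 45.9
```

Request:
servo_tool([
  [0,0,0.0038,0],
  [0,0,0.01,0],
  [0,0,0.0225,0],
  [0,0,0.0413,0],
  [0,0,0.065,0],
  [0,0,0.09,0],
  [0,0,0.115,0],
  [0,0,0.14,0],
  [0,0,0.1625,0],
  [0,0,0.1775,0],
  [0,0,0.185,0],
  [0,0,0.1875,0],
  [0,0,0.1875,0],
])

```text
time: 22.37
ee_pos: [0.5501, -0.2364, 0.2065]
tcp_rot: [180.0, 0.0, 118.4]
wrist_force: [0.2, 0.1, -1.6]
opening: 0.0443
grasp_force: 46.0
```

To row units: 40.3 cm is 0.5038, -0.89 cm is -0.0111, -0.23 rad is -0.0732.

Request:
servo_tool([
  [0,0.005,0,0],
  [0,0.0175,0,0],
  [-0.0006,0.04,0,-0.0032],
  [-0.0013,0.07,0,-0.0095],
  [-0.0025,0.105,0,-0.0159],
  [-0.0031,0.1425,0,-0.0223],
  [-0.0038,0.18,0,-0.0286],
  [-0.005,0.22,0,-0.035],
  [-0.0056,0.26,0,-0.0414],
  [-0.0063,0.3,0,-0.0477],
  [-0.0075,0.3388,0,-0.0541],
  [-0.0081,0.375,0,-0.0605],
  [-0.0088,0.41,0,-0.0637],
  [-0.01,0.4413,0,-0.0668],
  [-0.0106,0.4688,0,-0.07],
  [-0.0111,0.4888,0,-0.0732],
  [-0.0111,0.5,0,-0.0732],
  [-0.0111,0.5038,0,-0.0732],
  [-0.0111,0.5038,0,-0.0732],
  [-0.0111,0.5038,0,-0.0732],
])

```text
time: 24.03
ee_pos: [0.541, 0.1661, 0.2061]
tcp_rot: [-180.0, 0.0, 105.2]
wrist_force: [0.1, -0.1, -0.5]
opening: 0.0444
grasp_force: 46.0
```

To row units: -5.6 cm is -0.07, -5.55 cm is -0.0694.

Request:
servo_tool([
  [0,0,-0.0063,0],
  [0,0,-0.0163,0],
  [0,0,-0.0288,0],
  [0,0,-0.0413,0],
  [0,0,-0.0513,0],
  [0,0,-0.0575,0],
  [0,0,-0.0613,0],
  [0,0,-0.0638,0],
  [0,0,-0.065,0],
  [0,0,-0.0663,0],
  [0,0,-0.0675,0],
  [0,0,-0.0681,0],
  [0,0,-0.0688,0],
  [0,0,-0.0694,0],
  [0,0,-0.07,0],
  [0,0,-0.07,0],
  [0,0,-0.07,0],
])

```text
time: 25.45
ee_pos: [0.5413, 0.1666, 0.1509]
tcp_rot: [180.0, -0.0, 105.2]
wrist_force: [-0.8, 0.3, 4.4]
opening: 0.0442
grasp_force: 46.6
```

To row units: 8.1 cm is 0.1013, 8 cm is 0.1.

Request:
servo_tool([
  [0,0,0,0],
  [0,0,0,0],
  [0,0,0,0],
  [0,0,0,0],
  [0,0,0,0],
  [0,0,0,0],
  [0,0,0,0],
  [0,0,0.0063,0],
  [0,0,0.0188,0],
  [0,0,0.0375,0],
  [0,0,0.0625,0],
  [0,0,0.0875,0],
  [0,0,0.1,0],
  [0,0,0.1013,0],
  [0,0,0.1013,0],
], claw=0)

```text
time: 26.7
ee_pos: [0.5415, 0.1667, 0.2317]
tcp_rot: [179.9, -0.0, 105.2]
wrist_force: [0.8, 0.4, -0.7]
opening: 0.0856
grasp_force: 0.0
```

To row units: -46.25 cm is -0.5781, -45.8 cm is -0.5725, 0.23 rad is 0.0732.

Request:
servo_tool([
  [0,-0.0125,0,0.0064],
  [0.0025,-0.0438,0,0.0127],
  [0.0063,-0.0875,0,0.0191],
  [0.0113,-0.1375,0,0.0255],
  [0.015,-0.1875,0,0.0318],
  [0.02,-0.2375,0,0.0382],
  [0.025,-0.2875,0,0.0446],
  [0.03,-0.3375,0,0.0509],
  [0.035,-0.3875,0,0.0573],
  [0.0388,-0.4375,0,0.0637],
  [0.0438,-0.4875,0,0.07],
  [0.0475,-0.5288,0,0.0732],
  [0.05,-0.5575,0,0.0732],
  [0.052,-0.5725,0,0.0732],
  [0.052,-0.5781,0,0.0732],
  [0.052,-0.5781,0,0.0732],
  [0.052,-0.5781,0,0.0732],
])

```text
time: 28.12
ee_pos: [0.5828, -0.2948, 0.231]
tcp_rot: [-180.0, -0.0, 118.5]
wrist_force: [0.7, -0.4, 0.2]
opening: 0.0853
grasp_force: 0.0
```

To row units: -17.5 cm is -0.2188, -17.3 cm is -0.2163.

Request:
servo_tool([
  [0,0,-0.0125,0],
  [0,0,-0.0375,0],
  [0,0,-0.0688,0],
  [0,0,-0.1,0],
  [0,0,-0.125,0],
  [0,0,-0.15,0],
  [0,0,-0.1688,0],
  [0,0,-0.1875,0],
  [0,0,-0.2,0],
  [0,0,-0.21,0],
  [0,0,-0.2163,0],
  [0,0,-0.2188,0],
  [0,0,-0.2188,0],
])

```text
time: 29.2
ee_pos: [0.5829, -0.2956, 0.0564]
tcp_rot: [180.0, 0.0, 118.4]
wrist_force: [-0.7, 0.2, 0.2]
opening: 0.0854
grasp_force: 0.0
```

Request:
servo_tool([
  [0,0,0,0],
  [0,0,0,0],
  [0,0,0,0],
  [0,0,0,0],
  [0,0,0,0],
  [0,0,0,0],
  [0,0,0,0],
  [0,0,0,0],
  [0,0,0,0],
  [0,0,0,0],
], claw=1, force=45)

```text
time: 30.03
ee_pos: [0.583, -0.2961, 0.057]
tcp_rot: [180.0, 0.1, 118.4]
wrist_force: [-1.1, -0.1, 6.4]
opening: 0.0441
grasp_force: 45.9
```

To row units: 15 cm is 0.1875, 14.8 cm is 0.185.

Request:
servo_tool([
  [0,0,0.0038,0],
  [0,0,0.01,0],
  [0,0,0.0225,0],
  [0,0,0.0413,0],
  [0,0,0.065,0],
  [0,0,0.09,0],
  [0,0,0.115,0],
  [0,0,0.14,0],
  [0,0,0.1625,0],
  [0,0,0.1775,0],
  [0,0,0.185,0],
  [0,0,0.1875,0],
  [0,0,0.1875,0],
])

```text
time: 31.12
ee_pos: [0.5829, -0.2959, 0.2064]
tcp_rot: [180.0, 0.0, 118.4]
wrist_force: [0.0, 0.8, -2.4]
opening: 0.0443
grasp_force: 46.1
```

To row units: 39.7 cm is 0.4963, 39.4 cm is 0.4925, -0.23 rad is -0.0732.

Request:
servo_tool([
  [0,0.005,0,0],
  [-0.0013,0.0175,0,0],
  [-0.0025,0.04,0,-0.0032],
  [-0.0038,0.07,0,-0.0095],
  [-0.0063,0.105,0,-0.0159],
  [-0.0081,0.1425,0,-0.0223],
  [-0.01,0.18,0,-0.0286],
  [-0.0125,0.22,0,-0.035],
  [-0.015,0.26,0,-0.0414],
  [-0.0175,0.3,0,-0.0477],
  [-0.02,0.3375,0,-0.0541],
  [-0.0219,0.3725,0,-0.0605],
  [-0.0238,0.405,0,-0.0637],
  [-0.0263,0.435,0,-0.0668],
  [-0.0275,0.4613,0,-0.07],
  [-0.0288,0.4813,0,-0.0732],
  [-0.0296,0.4925,0,-0.0732],
  [-0.0296,0.4963,0,-0.0732],
  [-0.0296,0.4963,0,-0.0732],
  [-0.0296,0.4963,0,-0.0732],
])

```text
time: 32.78
ee_pos: [0.5589, 0.1007, 0.2061]
tcp_rot: [-180.0, 0.0, 105.3]
wrist_force: [-0.0, 0.4, -1.5]
opening: 0.0446
grasp_force: 46.1
```

To row units: -5.6 cm is -0.07, -5.55 cm is -0.0694.

Request:
servo_tool([
  [0,0,-0.0063,0],
  [0,0,-0.0163,0],
  [0,0,-0.0288,0],
  [0,0,-0.0413,0],
  [0,0,-0.0513,0],
  [0,0,-0.0575,0],
  [0,0,-0.0613,0],
  [0,0,-0.0638,0],
  [0,0,-0.065,0],
  [0,0,-0.0663,0],
  [0,0,-0.0675,0],
  [0,0,-0.0681,0],
  [0,0,-0.0688,0],
  [0,0,-0.0694,0],
  [0,0,-0.07,0],
  [0,0,-0.07,0],
  [0,0,-0.07,0],
])

```text
time: 34.2
ee_pos: [0.5592, 0.1011, 0.151]
tcp_rot: [180.0, 0.0, 105.2]
wrist_force: [-1.9, -0.9, 6.5]
opening: 0.0438
grasp_force: 46.6
```

Release, rise, and move off to the side for the final look.

Request:
servo_tool([
  [0,0,0,0],
  [0,0,0,0],
  [0,0,0,0],
  [0,0,0,0],
  [0,0,0,0],
  [0,0,0,0],
  [0,0,0,0],
  [0,0,0.0063,0],
  [0,0,0.0188,0],
  [0,0,0.0375,0],
  [0,0,0.0625,0],
  [0,0,0.0875,0],
  [0,0,0.1,0],
  [0,0,0.1013,0],
  [0,0,0.1013,0],
], claw=0)

```text
time: 35.45
ee_pos: [0.5594, 0.1012, 0.2317]
tcp_rot: [179.9, 0.0, 105.2]
wrist_force: [0.1, 0.0, -0.9]
opening: 0.0853
grasp_force: 0.0
```

To row units: -32 cm is -0.4, -31 cm is -0.3875.

Request:
servo_tool([
  [0,-0.0125,0,0],
  [0,-0.0375,0,0],
  [0,-0.075,0,0],
  [0,-0.125,0,0],
  [0,-0.175,0,0],
  [0,-0.225,0,0],
  [0,-0.275,0,0],
  [0,-0.325,0,0],
  [0,-0.3625,0,0],
  [0,-0.3875,0,0],
  [0,-0.4,0,0],
  [0,-0.4,0,0],
  [0,-0.4,0,0],
])

```text
time: 36.53
ee_pos: [0.5587, -0.2187, 0.2305]
tcp_rot: [-179.9, -0.1, 105.2]
wrist_force: [-0.4, -0.6, 0.3]
opening: 0.0857
grasp_force: 0.0
```

```bash
python3 - <<'E'
from h import *
a=camera("top")[:,:,::-1];b=camera("side")[:,:,::-1]
f=lambda i,x,y:cv2.resize(i[y:y+180,x:x+210],None,fx=1.9,fy=2.8,interpolation=cv2.INTER_CUBIC) if 0 else cv2.resize(i[y:y+200,x:x+210],None,fx=1.9,fy=1.9,interpolation=cv2.INTER_CUBIC)
s=(.5322,.1997,.266)
for im,n in((a:=a.copy(),"top"),(b:=b.copy(),"side")):
    for p in proj(n,T(s,[[0,y,.185] for y in Y])): cv2.circle(im,tuple(int(round(v)) for v in p),1,(255,0,255),-1)
cv2.imwrite("pics/f.png",np.hstack([f(a,55,150),f(b,180,220)]))
o=get_obs();print(o["time"],o["ee_pos"],o["wrist_force"])
E
```

```text
36.6333 [ 0.55905867 -0.21770457  0.23112533] [0.63951632 0.50466806 0.26444561]
```

View pics/f.png

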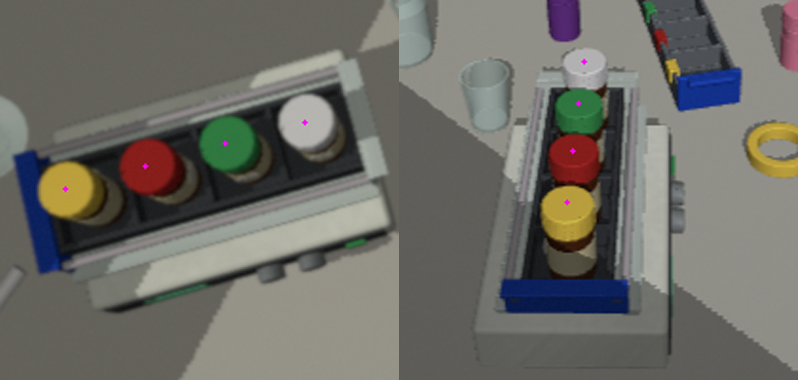

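All four jars stand upright in the bays, in the order yellow, red, green, white from the blue end. Each cap is within about 3 mm of its predicted bay-centre dot in both views, and the gripper is clear. Handing in.

```bash
python3 -c "
from workcell import *
print(job_done())"
```

```text
the job is handed in; nothing more can be done
None
```

I handed the job in at about 37 s: all four jars stand upright in the shaker bays, in carrier order from the blue end (yellow, red, green, white). In the last camera views each cap was within about 3 mm of its bay centre. The hand-in returned no verdict.

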